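# Pry the snap-fit battery cover off the bench logger

## Robot

A 6-joint arm with a two-finger parallel gripper is mounted at the origin on a cart in front of the work surface, level with it; the furniture and walls round the work are solid. World frame = base frame: x ahead of the robot, y to its left, z up, the work surface at z = 0. Lengths are in m, angles in degrees, forces in N, time in s.
With the tool pointing down it reaches from about 0.3 to 0.875 m from the base axis. Payload 6.4 kg.
Tool frame: the origin (TCP) lies midway between the tips of the shut fingers; the grasp point (between the pads) lies 19 mm behind it (robot.grip_depth is the distance from the TCP to the grasp point, in m); z points along the fingers, y is the line along which they close (so a half turn about z gives the same grasp; the last joint's range is limited). The gripper opens to 88 mm and grips with 3 to 60 N. Pads are 18 mm wide; open, the fingers measure 123 mm over their backs; the gripper's body (75 mm by 187 mm) begins 45 mm behind the grasp point.
Start: joints at [-82.695, 10.359, 92.074, -0, 77.567, -11.82], TCP at [0.188, -0.543, 0.239] pointing down, gripper open.
Joint ranges: [-171.53, 171.53], [-51.25, 118.39], [17.06, 147.69], [-65.23, 245.23], [0, 150.52], [-178.68, 178.68]. Speed limits (degrees/s): [147.25, 147.25, 172.46, 180, 180, 180].

## Interface

Orientations are given as [roll, pitch, yaw] about the fixed x, y, z axes, in that order (R = Rz(yaw) Ry(pitch) Rx(roll)).
In Python, from bench import robot, sense, optics, workorder gives the robot as it stands. Calls block until the motion is done:
- robot.movep(position, orientation): joint-space move of the TCP to a pose.
- robot.line_to(position, ori=None, feed=0.15, max_force=None): straight line of the TCP; ori=None keeps the orientation; feed is the mean speed in m/s. With max_force (N) it stops when the force on the tool has changed by that much, and returns True; else False.
- robot.movej(angles): joint-space move.
- robot.set_gripper(opening, strength=None): opening from 0.0 (shut) to 1.0 (fully open); strength is the grip in N (None keeps the last); returns when the fingers have stopped.
- robot.wait(seconds).
- robot.solve_ik(position, orientation): joint angles nearest the present ones, or None.
- sense(): the state.
- optics.snapshot(name): name is "scene" or "side" or "wrist"; returns the picture (480x640x3 uint8, blue, green, red); there is no depth.
- optics.camera_params(name): a dict with "fx", "fy", "cx", "cy" (pixels), "extrinsics" (4x4, takes a point from camera to world coordinates). Camera axes: x right, y down, z forward; pixel columns grow to the right and rows downward; lengths in m; the calibration is good to about 2 mm. The wrist camera is an equidistant fisheye: a pixel r from the principal point sees the ray r / f radians off the axis. A picture is of the moment at which its call begins: read the wrist's pose just before it. camera_params takes no time and is no camera call; for the wrist camera it gives the pose at the moment of the call.
A pose or a line that the arm cannot do raises robot.Unreachable and nothing moves.
- workorder.close_job(): hands the job in; it is judged then, once.
The state is a dict: "time_s": time; "joints": joint angles; "qd": joint speeds; "effort": joint torques, N m; "ee_pos": TCP position; "orientation": TCP orientation; "contact_force": force on the tool from outside, world axes, zero at the start; "wrist_torque": the same for the moment, N m; "opening": opening from 0.0 (shut) to 1.0 (fully open); "gripper_force": force on a finger pad.
Only numpy, scipy, OpenCV 4.12 (cv2) and the standard library are available. Lean on these libraries where they do the work, as an engineer would, in place of code of your own. Each camera call takes 0.05 s, during which the arm holds its last target. There are 200 camera calls.

## Task

The bench logger's batteries are due for changing, so open its battery bay: put the blade of the yellow-handled pry tool into the notch under the cover's front edge and lever the snap-fit cover up until its clips let go. Then lay the tool down on the bench, lift the loosened cover off and lay it flat on the bench as well. Do not touch the cover with the fingers before it has popped up, and leave the timer, pens and petri dish where they are.

Things in the scene. Friction and masses are not known exactly. Their poses are not given: they have to be found in the camera images.
- logger: Light-grey instrument box, dark base, screwed down, 150 (x) x 110 (y) x 90 mm high, with 14 mm wide, 4 mm thick ears at both sides. Origin: centre of its underside; x runs from its front face (x = -75 mm, towards the robot) to its back (display on the rear third, cable glands behind), z up. The cover lies flush in its top from the front face to x = +25, y = -25..25 mm, with 1.5 mm gaps.
- notch (a point): Middle of the sill (lower edge) of the pry notch on the logger's front face, 76 mm above the bench; axes as the logger's. The notch goes through the 5 mm front wall, 26 mm wide, 8 mm high; the underside of the shut cover (84 mm up) is its upper edge. Behind it the bay is hollow: a level blade may enter 28 mm, as far as a partition that guards the cells. The sill is the fulcrum.
- cover: Dark cover: plate 100 (x) x 50 (y) x 6 mm, 60 g, on four legs reaching 12 mm below the plate, 30 mm in from its front and 13 mm from its back end. Origin: centre of the plane of the legs' feet; axes as the logger's when shut. Beads on the front legs are held by two sprung brass catches in the bay: roughly 7 N up at the front frees them. Standing on a table the plate's centre is 15 mm up.
- cover_mid (a point): Centre of the cover plate; shut it lies at x = -25, z = 87 mm in the logger's frame. Once the front edge has risen about 6 mm the beads pass the catches, which then push it on and hold the front about 10 mm up; the back edge stays in the recess. The plate's sides near the front then stand clear of the box top and can be gripped across 50 mm, and the cover lifts straight off.
- cover_edge (a point): Middle of the cover's front edge, over the notch, at mid-thickness: 50 mm before cover_mid on the cover's x axis, beside an orange chevron. 87 mm above the bench when shut, about 97 mm when popped. Pressing the popped front down with some 7 N snaps it shut again.
- pry_tool: Loose pry tool, 157 mm long, 90 g, lying flat left or right of the logger (the timer is on the other side). Yellow handle with black inlay, 72 long x 18 wide x 20 mm high; steel blade 85 long x 14 wide x 3 mm thick (2.4 mm over the last 20 mm) at mid-height of the handle. Origin: underside, where blade and handle meet; x points to the blade's end, z up.
- pry_grip (a point): Grip point of the pry tool: middle of the handle's width and height (10 mm above the bench as it lies), 18 mm behind the handle's front end, 54 mm ahead of its back end. Axes as the tool's.
- pry_tip (a point): Middle of the end of the pry tool's blade, 103 mm ahead of pry_grip on the tool's x axis.
- timer: Small bench timer lying on its back, 58 x 66 x 18 mm, loose; origin at the centre of its underside. A bystander: leave it.
- marker_blue: Marker pen with blue cap, 13 x 134 x 14 mm, lying along its y axis to the left, loose; origin under its centre. Leave it.
- marker_black: Marker pen with black cap, 13 x 134 x 14 mm, lying along its y axis, loose; origin under its centre. Leave it.
- petri: Petri dish, 62 mm across, 16 mm high, loose; origin under its centre. Leave it.
Things that resemble listed ones, but are neither listed nor needed, are in the scene too. What is shaped like the pry_tool but pink is not meant.

How it is judged:
By the outcome, as a careful person would: the job done as asked, in the order asked, and still so for the second after the job is handed in, with the robot touching nothing.
It also fails if it takes over 67 s, if anything falls off the work surface, if the arm or the gripper's body presses on something with over 40 N, if the wrist force passes 120 N, or if a joint passes its speed limit or range.

## Working session

There is one attempt and no reset: what is moved stays moved. The work goes in short steps, each a Python script; the robot and the scene stay as the last script left them, time stands still between calls to the robot, and variables do not carry over. Pictures are saved under pics/ and viewed, at most 10 in all, crops included, and the job is handed in when it is done.

```bash
ls; mkdir -p pics; python3 - <<'E'
from bench import robot,sense,optics
import cv2,numpy as np
for n in ("scene","side","wrist"):
    im=optics.snapshot(n); cv2.imwrite(f"pics/{n}0.png",im)
    p=optics.camera_params(n); print(n,p["fx"],p["fy"],p["cx"],p["cy"],np.round(p["extrinsics"],4).tolist())
s=sense(); print(s["time_s"],s["ee_pos"],s["orientation"],s["opening"],robot.grip_depth)
E
```

```text
pics
scene 560.1910482380225 560.1910482380225 320.2288708334843 241.48752470200475 [[0.6248, -0.4021, 0.6693, -0.4412], [-0.7808, -0.3181, 0.5378, -0.7828], [-0.0034, -0.8586, -0.5127, 0.8332], [0.0, 0.0, 0.0, 1.0]]
side 482.0910605987446 482.0910605987446 318.41369597332596 237.091743295531 [[0.9954, -0.0667, 0.069, 0.4309], [-0.093, -0.4924, 0.8654, -1.091], [-0.0238, -0.8678, -0.4963, 0.6984], [0.0, 0.0, 0.0, 1.0]]
wrist 371.64829954431775 371.64829954431775 326.0084364371397 245.09200205270741 [[0.3267, -0.9115, -0.2498, 0.2524], [-0.9451, -0.3151, -0.0862, -0.5204], [-0.0001, 0.2642, -0.9645, 0.3842], [0.0, 0.0, 0.0, 1.0]]
0.15 [ 0.18836709 -0.54284419  0.23802726] [-1.79924506e+02 -1.69716604e-02  1.91252208e+01] 0.9986907125841581 0.0187
```

View pics/scene0.png

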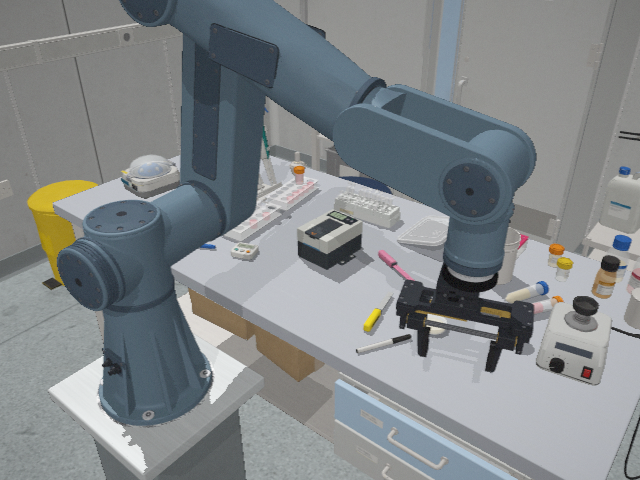

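View pics/side0.png

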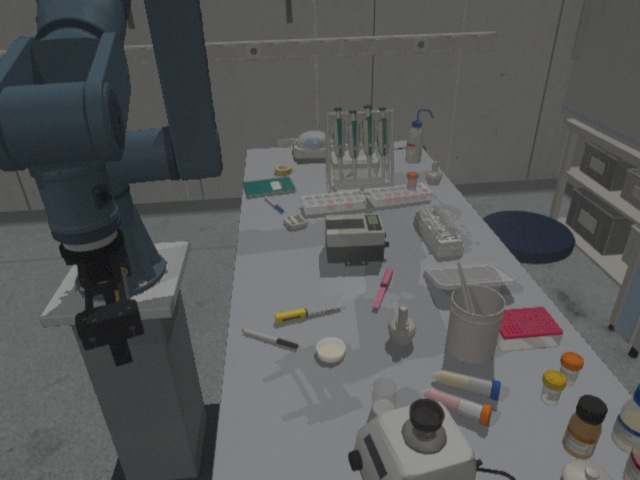

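The scene view shows the logger at (330,240), the yellow tool at (377,315), pink decoy (393,262), black pen (385,344), timer (244,251). The side view shows the yellow handle at (292,316) with the blade to (340,309), the logger at (355,238), and the petri dish at (330,351). I'll localise roughly, then look with the wrist camera.

```bash
cat > h.py <<'E'
from bench import robot,sense,optics,workorder
import cv2,numpy as np
from scipy.spatial.transform import Rotation as Ro
def ray(p,uv,fish=False):
    d=np.array([(uv[0]-p["cx"])/p["fx"],(uv[1]-p["cy"])/p["fy"],1.])
    if fish:
        r=np.hypot(d[0],d[1]); d=np.array([d[0]/r*np.sin(r),d[1]/r*np.sin(r),np.cos(r)]) if r>0 else d
    E=np.array(p["extrinsics"]); d=E[:3,:3]@d
    return E[:3,3],d/np.linalg.norm(d)
def plane(rd,z): o,d=rd; return o+d*(z-o[2])/d[2]
def tri(*rds):
    A=np.zeros((3,3));b=np.zeros(3)
    for o,d in rds: M=np.eye(3)-np.outer(d,d); A+=M; b+=M@o
    x=np.linalg.solve(A,b); return x,max(np.linalg.norm((np.eye(3)-np.outer(d,d))@(x-o)) for o,d in rds)
def snap(n,f=None):
    p=optics.camera_params(n); im=optics.snapshot(n)
    if f: cv2.imwrite(f"pics/{f}.png",im)
    return im,p
def yellow(im):
    h=cv2.cvtColor(im,cv2.COLOR_BGR2HSV); return cv2.inRange(h,(22,130,90),(34,255,255))
def pr(*a): print(*[np.round(x,4).tolist() if isinstance(x,np.ndarray) else x for x in a])
E
python3 - <<'E'
from h import *
ps,pd=optics.camera_params("scene"),optics.camera_params("side")
for nm,a,b in [("handle",(373,320),(292,316)),("logtop mid",(331,225),(355,228)),("timer",(244,249),(294,221)),("petri",(437,326),(330,349)),("pen",(385,344),(270,339)),("pink",(393,262),(384,288))]:
    pr(nm,*tri(ray(ps,a),ray(pd,b)))
# tray edges on bench (side)
for nm,b in [("front bench edge",(226,350)),("fe2",(240,220)),("bladetip",(340,308)),("loggerFR",(330,259)),("loggerBR",(386,259)),("tray",(425,278)),("flask",(402,345))]: pr(nm,plane(ray(pd,b),0))
lg=tri(ray(ps,(331,225)),ray(pd,(355,228)))[0]
# wrist camera on robot side (tool yaw 180) looking forward
for i,dy in enumerate((-0.03,-0.13)):
    robot.movep([lg[0]-0.06,lg[1]+dy,0.30],[180,0,180]); robot.wait(0.3)
    im,p=snap("wrist",f"w{i}"); pr(sense()["time_s"],np.array(p["extrinsics"]))
E
```

```text
handle [0.4346, -0.2355, 0.008] 0.00037038993671753947
logtop mid [0.6205, 0.0312, 0.0811] 0.005243430061479864
timer [0.4621, 0.2153, 0.0137] 0.0020361129377752737
petri [0.5052, -0.362, 0.0136] 0.0038623335575397135
pen [0.3848, -0.3014, 0.0045] 8.149848828347641e-05
pink [0.6647, -0.1465, 0.0084] 0.006182700934754264
front bench edge [0.2928, -0.3193, 0.0]
fe2 [0.2939, 0.2674, 0.0]
bladetip [0.5468, -0.2095, 0.0]
loggerFR [0.548, 0.0039, 0.0]
loggerBR [0.6971, -0.0157, 0.0]
tray [0.775, -0.1159, 0.0]
flask [0.6588, -0.3479, 0.0]
2.8583 [[0.0018, 0.9643, 0.2647, 0.4927], [1.0, -0.0014, -0.0016, 0.0013], [-0.0011, 0.2647, -0.9643, 0.446], [0.0, 0.0, 0.0, 1.0]]
3.6917 [[-0.0006, 0.9643, 0.2649, 0.4928], [1.0, 0.0009, -0.0009, -0.0974], [-0.0011, 0.2649, -0.9643, 0.4462], [0.0, 0.0, 0.0, 1.0]]
```

View pics/w0.png

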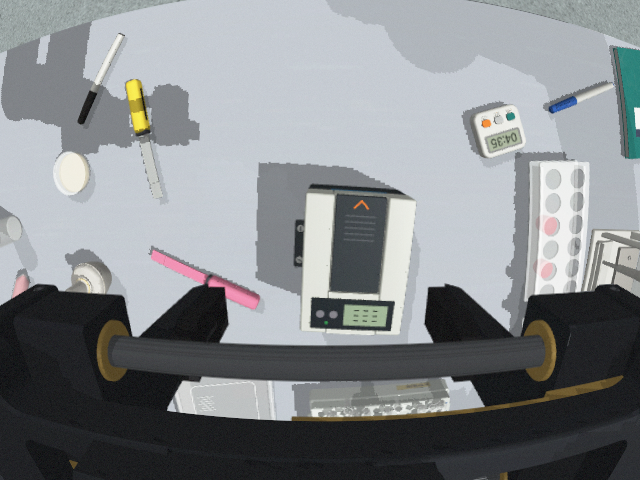

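View pics/w1.png

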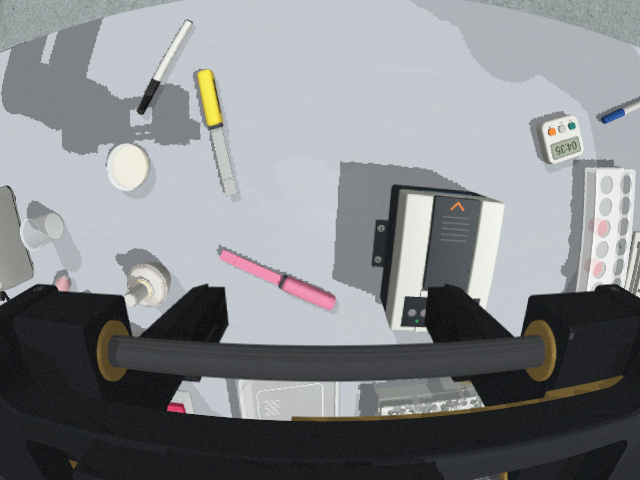

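Wrist views: the logger's cover has its chevron at (361,205) in w0 and (458,206) in w1. The yellow tool's handle is at (137,106) / (209,98), with blade ends at about (156,197) / (231,193). Everything is well separated. Next is a closer pitched view of the notch from two places.

```bash
python3 - <<'E'
from h import *
def wcam(cam,tilt,yaw=180):  # tool tilted forward by tilt; camera side towards robot
    R=Ro.from_euler('y',-tilt,degrees=True)*Ro.from_euler('xyz',[180,0,yaw],degrees=True)
    tcp=np.array(cam)+R.apply([-0.068,0,0.146]); return tcp,R.as_euler('xyz',degrees=True)
P=[]
for i,y in enumerate((0.00,0.06)):
    t,o=wcam([0.40,y,0.23],30); robot.movep(t,o); robot.wait(0.3); im,p=snap("wrist",f"n{i}"); P.append((im,p))
    np.save(f"pics/n{i}.npy",p,allow_pickle=True)
lg=np.array([0.55,0.035,0.08])
tiles=[]
for im,p in P:
    E=np.array(p["extrinsics"]); c=E[:3,:3].T@(lg-E[:3,3]); r=np.arctan2(np.hypot(*c[:2]),c[2]); uv=c[:2]/np.hypot(*c[:2])*r*p["fx"]+[p["cx"],p["cy"]]
    x0,y0=int(uv[0]-100),int(uv[1]-70); pr((x0,y0)); tiles.append(cv2.resize(im[max(y0,0):max(y0,0)+150,x0:x0+200],None,fx=4,fy=4,interpolation=cv2.INTER_CUBIC)[:300] if 0 else cv2.resize(im[max(y0,0):max(y0,0)+150,x0:x0+200],(400,300),interpolation=cv2.INTER_CUBIC))
for f,(x0,y0) in (("w0",(90,70)),("w1",(160,60))):
    im=cv2.imread(f"pics/{f}.png"); tiles.append(cv2.resize(im[y0:y0+150,x0:x0+200],(400,300),interpolation=cv2.INTER_CUBIC))
cv2.imwrite("pics/comp.png",np.vstack([np.hstack(tiles[:2]),np.hstack(tiles[2:])])); pr(sense()["time_s"])
E
```

```text
(287, 169)
(183, 172)
5.65
```

View pics/comp.png

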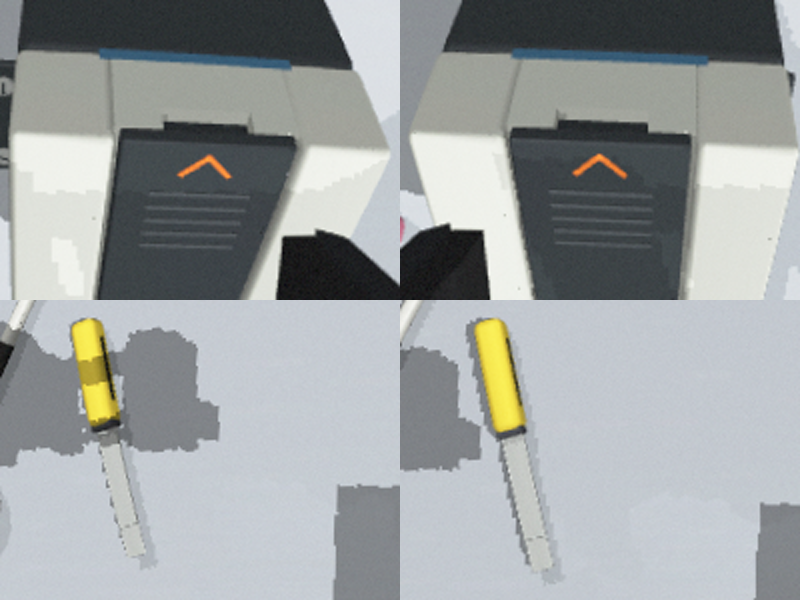

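The tiles show, at 2x scale, the notch as a dark slot. Its sill runs (164,120)–(250,124) in n0 and (159,122)–(248,123) in n1. Cover front corners are (120,130)/(296,137) and (112,129)/(291,135). Blade tips are (135,256) in w0 and (142,270) in w1.

```bash
python3 - <<'E'
from h import *
Pn=[np.load(f"pics/n{i}.npy",allow_pickle=True).item() for i in (0,1)]
O=[(287,169),(183,172)]
def T(nm,*uv):
    x,e=tri(*[ray(Pn[i],np.array(O[i])+np.array(uv[i])/2,True) for i in (0,1)]); pr(nm,x,round(e,4)); return x
sl=T("sillL",(164,119),(159,121)); sr=T("sillR",(250,123),(248,123))
a=T("covL",(120,130),(112,129)); b=T("covR",(296,137),(291,135)); T("boxL",(18,131),(12,131)); T("boxR",(388,152),(396,150))
c=[]
for i in (0,1):
    im=cv2.imread(f"pics/n{i}.png"); m=cv2.inRange(cv2.cvtColor(im,cv2.COLOR_BGR2HSV),(4,140,120),(18,255,255)); x0,y0=O[i]
    ys,xs=np.nonzero(m[y0:y0+150,x0:x0+200]); c.append((xs.mean()+x0,ys.mean()+y0))
chev=tri(*[ray(Pn[i],c[i],True) for i in (0,1)]); pr("chev",*chev)
# cover side edges in w0: dark boundary within the white top, cast on z=.09
base=optics.camera_params("wrist")
E0=np.array([[0.0018,0.9643,0.2647,0.4927],[1,-0.0014,-0.0016,0.0013],[-0.0011,0.2647,-0.9643,0.446],[0,0,0,1]])
E1=np.array([[-0.0006,0.9643,0.2649,0.4928],[1,0.0009,-0.0009,-0.0974],[-0.0011,0.2649,-0.9643,0.4462],[0,0,0,1]])
W=[dict(base,extrinsics=E) for E in (E0,E1)]
g=cv2.cvtColor(cv2.imread("pics/w0.png"),cv2.COLOR_BGR2GRAY)
L=[];R=[]
for v in range(205,288,3):
    row=g[v,315:400]<130; xs=np.nonzero(row)[0]; L.append(plane(ray(W[0],(315+xs[0]-.5,v),True),.09)); R.append(plane(ray(W[0],(315+xs[-1]+.5,v),True),.09))
for q in (L,R):
    q=np.array(q); k=np.polyfit(q[:,0],q[:,1],1); r=q[:,1]-np.polyval(k,q[:,0]); ok=abs(r)<.0015; k=np.polyfit(q[ok,0],q[ok,1],1); pr("side yaw",np.degrees(np.arctan(k[0])),"y at front",np.polyval(k,sl[0]),ok.sum())
pr("front yaw",-np.degrees(np.arctan2(b[0]-a[0],b[1]-a[1])))
Ow=[(90,70),(160,60)]
def Tw(nm,*uv):
    x,e=tri(*[ray(W[i],np.array(Ow[i])+np.array(uv[i])/2,True) for i in (0,1)]); pr(nm,x,round(e,4)); return x
t=Tw("tip",(135.5,256),(142,269)); s=Tw("bladestart",(109,141),(113,137))
hc=[]
for i in (0,1):
    m=yellow(cv2.imread(f"pics/w{i}.png")); x0,y0=Ow[i]; mm=np.zeros_like(m); mm[y0:y0+75,x0:x0+70]=m[y0:y0+75,x0:x0+70]
    hc.append(cv2.minAreaRect(np.argwhere(mm)[:,::-1].astype(np.float32))); print(hc[-1])
h=tri(*[ray(W[i],hc[i][0],True) for i in (0,1)]); pr("handle mid",*h)
pr("yaw tip-handle",np.degrees(np.arctan2(*(t-h[0])[1::-1])),"tip-blade",np.degrees(np.arctan2(*(t-s)[1::-1])),np.linalg.norm(t-h[0]))
E
```

```text
sillL [0.5418, 0.0236, 0.0799] 0.0005
sillR [0.5435, 0.0485, 0.0793] 0.0003
covL [0.5407, 0.011, 0.0849] 0.0
covR [0.542, 0.0606, 0.086] 0.0
boxL [0.5361, -0.0162, 0.0902] 0.0001
boxR [0.5457, 0.0895, 0.0883] 0.0
chev [0.5502, 0.035, 0.0895] 3.7487562643516963e-06
side yaw -3.670315948129386 y at front 0.009460095384669333 28
side yaw -3.3108524053635167 y at front 0.061719553122942424 28
front yaw -1.5362661414070167
tip [0.5497, -0.2123, 0.0108] 0.0003
bladestart [0.4723, -0.2282, 0.0089] 0.0034
((137.01922607421875, 105.59616088867188), (52.55912780761719, 15.885406494140625), 78.69007110595703)
((209.19683837890625, 96.95960998535156), (56.06341552734375, 15.874587059020996), 78.40782928466797)
handle mid [0.4299, -0.2369, 0.0106] 1.3522760001187463e-05
yaw tip-handle 11.607798931870851 tip-blade 11.614024470549396 0.12234201620269068
```

```bash
cat >> h.py <<'E'
YL=-3.5; U=np.array([np.cos(np.radians(YL)),np.sin(np.radians(YL)),0]); V=np.array([-U[1],U[0],0])
F=np.array([0.5418,0.0355,0.0])
E
python3 - <<'E'
from h import *
g=np.array([.448,-.233,0]); o=[180,0,-168.4]
robot.set_gripper(0.45)
robot.movep(g+[0,0,.12],o); robot.line_to(g+[0,0,.03],o,feed=.15)
print(robot.line_to(g+[0,0,.003],o,feed=.05,max_force=8),sense()["ee_pos"])
robot.set_gripper(0,strength=50); s=sense(); pr(s["opening"],s["gripper_force"],s["ee_pos"],s["time_s"])
robot.line_to(g+[0,0,.12],o,feed=.2)
t=F-0.133*U; t[2]=.12; o=[180,0,176.5]
robot.movep(t,o); t[2]=.073; robot.line_to(t,o); robot.wait(.3)
a,_=snap("side","s1"); b,_=snap("scene","c1"); w,_=snap("wrist","w2"); s=sense(); pr(s["ee_pos"],s["orientation"],s["contact_force"],s["wrist_torque"],s["time_s"])
r=lambda im,x,y,w,h:cv2.resize(im[y:y+h,x:x+w],(400,300),interpolation=cv2.INTER_CUBIC)
cv2.imwrite("pics/comp2.png",np.vstack([np.hstack([r(a,260,180,133,100),r(b,240,190,133,100)]),np.hstack([r(w,220,100,200,150),cv2.resize(b,(400,300))])]))
E
```

```text
False [ 0.44794234 -0.23296469  0.00282722]
0.20335453427927314 50.000431537628174 [0.4482, -0.2331, 0.0032] 9.55
[0.4093, 0.0436, 0.0734] [-179.9939, 0.0471, 176.5061] [0.0781, -0.2021, -1.2389] [-0.0208, -0.0899, -0.0307] 12.2833
```

View pics/comp2.png

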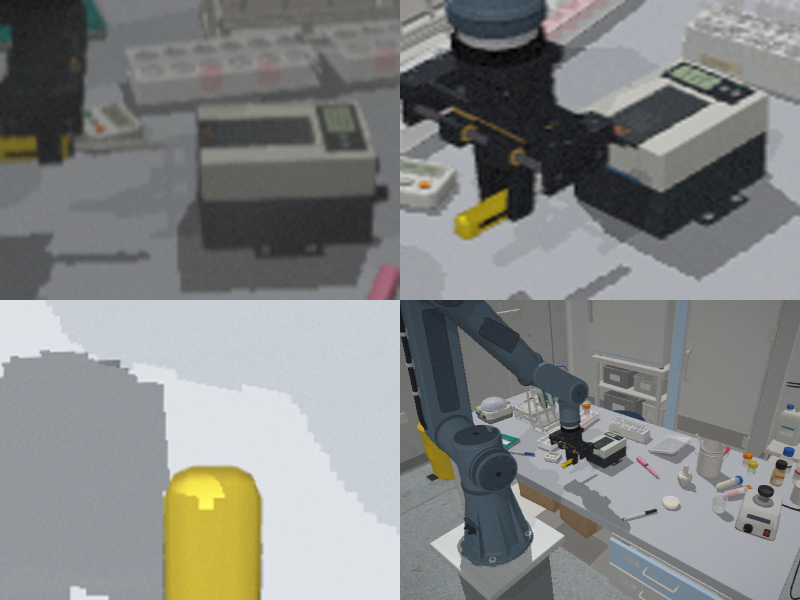

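The handle is gripped (17.9 mm wide) and level in front of the logger. The blade points at the notch, with the chevron at (208,130) in the side tile. Next is a guarded insertion.

```bash
python3 - <<'E'
from h import *
o=[180,0,176.5]
t=F-(0.103-0.024)*U; t[2]=.073
hit=robot.line_to(t,o,feed=.04,max_force=6); s=sense()
pr(hit,s["ee_pos"],"tip inside",(s["ee_pos"]-F)@U+.103,s["contact_force"],s["wrist_torque"],s["time_s"])
E
```

```text
False [0.4627, 0.0404, 0.073] tip inside 0.023771089074942603 [-0.0671, 0.5841, -0.5872] [0.0893, -0.1677, -0.0267] 13.7833
```

```bash
cat >> h.py <<'E'
R0=Ro.from_euler('xyz',[180,0,176.5],degrees=True)
def lev(Q,T0,th):
    R=Ro.from_rotvec(-np.radians(th)*V); return Q+R.apply(T0-Q),(R*R0).as_euler('xyz',degrees=True)
E
python3 - <<'E'
from h import *
s=sense(); t=np.array(s["ee_pos"]); f0=np.array(s["contact_force"])
hit=robot.line_to(t-[0,0,.006],[180,0,176.5],feed=.015,max_force=3); s=sense(); T0=np.array(s["ee_pos"]); pr("sill",hit,T0,s["contact_force"])
Q=F+[0,0,T0[2]+.007-.0015]; np.save("lev.npy",np.array([Q,T0])); pr("Q",Q)
for th in range(3,31,3):
    p,o=lev(Q,T0,th); h=robot.line_to(p,o,feed=.03,max_force=30); s=sense(); pr(th,h,s["contact_force"],s["wrist_torque"],np.array(s["ee_pos"])-p,s["time_s"])
    if h: break
a,_=snap("side","s2"); b,_=snap("scene","c2")
r=lambda im,x,y,w,h:cv2.resize(im[y:y+h,x:x+w],(400,300),interpolation=cv2.INTER_CUBIC)
cv2.imwrite("pics/comp3.png",np.hstack([r(a,280,180,133,100),r(b,260,190,133,100)]))
E
```

```text
sill True [0.463, 0.0403, 0.0694] [-1.4959, 0.2492, 5.4514]
Q [0.5418, 0.0355, 0.0749]
3 False [-1.664, -0.0049, 3.8905] [0.1126, -0.3089, 0.0554] [-0.0001, 0.0, 0.0003] 14.3917
6 False [-2.1366, 0.7095, 3.926] [0.0221, -0.1946, 0.0621] [-0.0003, 0.0, 0.0003] 14.6833
9 False [-3.1173, 0.655, 3.8687] [0.1165, -0.1911, 0.0278] [-0.0003, 0.0, 0.0002] 14.975
12 False [-1.0412, 0.0291, 3.7371] [0.0863, -0.2422, 0.0651] [-0.0002, 0.0, 0.0001] 15.2667
15 False [1.7495, 0.4613, 4.1748] [0.0249, -0.6798, 0.0049] [0.0013, -0.0004, 0.0009] 15.5583
18 False [-2.0333, 0.2951, 4.6607] [0.0242, -0.418, 0.0719] [-0.0007, 0.0002, -0.0002] 15.85
21 False [-3.938, 0.8464, 5.8879] [0.0712, -0.2079, 0.0674] [-0.0013, 0.0004, -0.0006] 16.1417
24 False [-3.4773, -0.668, 4.9017] [0.0152, -0.2068, -0.1031] [-0.001, 0.0003, -0.0005] 16.4333
27 False [-4.4755, -1.129, 5.7113] [0.023, -0.2044, -0.0995] [-0.001, 0.0005, -0.0006] 16.725
30 False [-4.844, -1.5432, 6.1104] [-0.2027, -0.1583, -0.2756] [-0.0008, 0.0006, -0.0007] 17.0333
```

View pics/comp3.png

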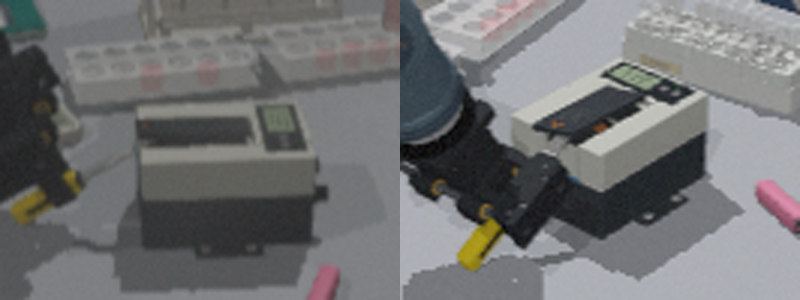

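The scene tile shows the cover raised at the front, with the bay visible under it at (600,128). The blade is still in the notch, seen at (110,160) in the side tile. I'll ease off, withdraw along the blade, lay the tool back at its spot, and look at the cover.

```bash
python3 - <<'E'
from h import *
Q,T0=np.load("lev.npy")
p,o=lev(Q,T0,25); robot.line_to(p,o,feed=.05)
d=Ro.from_rotvec(-np.radians(25)*V).apply(U); h=robot.line_to(p-.04*d,o,feed=.08,max_force=15); pr("out",h,sense()["contact_force"])
p=p-.05*d-.01*U; p[2]=.10; robot.movep(p,[180,0,176.5])
g=np.array([.448,-.233,0]); o=[180,0,-168.4]
robot.movep(g+[0,0,.10],o); robot.line_to(g+[0,0,.02],o,feed=.15)
h=robot.line_to(g+[0,0,.002],o,feed=.03,max_force=4); s=sense(); pr("down",h,s["ee_pos"],s["contact_force"])
robot.set_gripper(0.45); robot.line_to(g+[0,0,.12],o,feed=.2)
def wcam(cam,tilt,yaw=180):
    R=Ro.from_euler('y',-tilt,degrees=True)*Ro.from_euler('xyz',[180,0,yaw],degrees=True)
    return np.array(cam)+R.apply([-0.068,0,0.146]),R.as_euler('xyz',degrees=True)
for i,y in enumerate((0.00,0.06)):
    t,oo=wcam([0.40,y,0.23],30); robot.movep(t,oo); robot.wait(.2); im,pp=snap("wrist",f"n{i+2}"); np.save(f"pics/n{i+2}.npy",pp,allow_pickle=True)
a,_=snap("side","s3"); pr(sense()["time_s"])
r=lambda im,x,y,w,h:cv2.resize(im[y:y+h,x:x+w],(400,300),interpolation=cv2.INTER_CUBIC)
n2,n3=[cv2.imread(f"pics/n{i}.png") for i in (2,3)]
cv2.imwrite("pics/comp4.png",np.vstack([np.hstack([r(n2,287,169,200,150),r(n3,183,172,200,150)]),np.hstack([r(a,300,190,133,100),r(a,220,280,133,100)])]))
E
```

```text
out True [-4.8862, -1.0776, 7.7198]
down True [0.4478, -0.233, 0.0033] [-0.7149, 1.1088, 5.3445]
24.15
```

View pics/comp4.png

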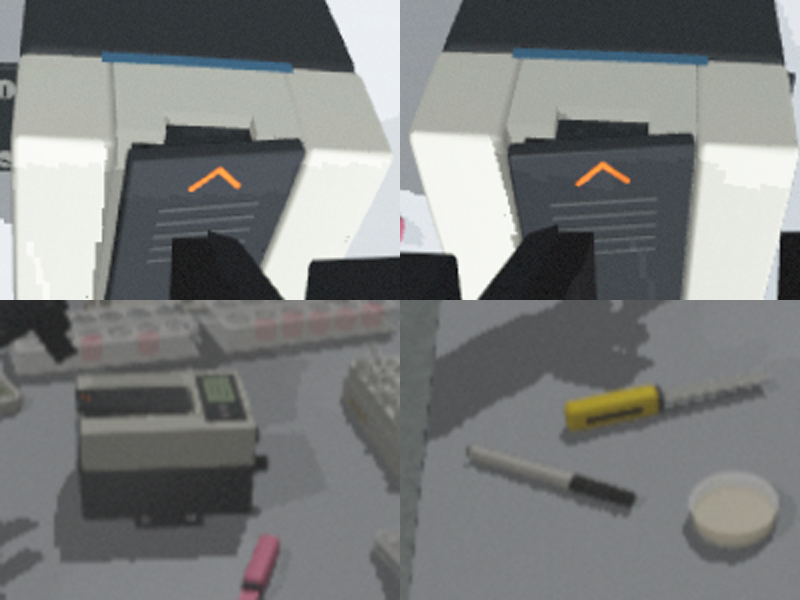

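The tool lies on the bench with the handle at (612,407) in the lower tile. The pen and dish look unmoved. The cover's front stands up, with the chevron at (214,178) / (602,172). I'll triangulate its present pose.

```bash
python3 - <<'E'
from h import *
P=[np.load(f"pics/n{i}.npy",allow_pickle=True).item() for i in (2,3)]; O=[(287,169),(183,172)]
def T(nm,*uv):
    x,e=tri(*[ray(P[i],np.array(O[i])+np.array(uv[i])/2,True) for i in (0,1)]); d=x-F; pr(nm,x,round(e,4),"logger",np.array([d@U-.075,d@V,x[2]]))
c=[];ap=[]
for i in (0,1):
    im=cv2.imread(f"pics/n{i+2}.png"); m=cv2.inRange(cv2.cvtColor(im,cv2.COLOR_BGR2HSV),(4,140,120),(18,255,255)); x0,y0=O[i]
    ys,xs=np.nonzero(m[y0:y0+150,x0:x0+200]); c.append((2*xs.mean(),2*ys.mean())); print(2*xs.min(),2*xs.max(),2*ys.min())
T("chev",*c); T("chevL",(189,191),(177,185)); T("chevR",(240,187),(229,181)); T("covL",(133,147),(110,145)); T("covR",(302,142),(293,137)); T("covLtop",(131,158),(110,154)); T("covRtop",(303,153),(293,148)); T("boxL",(18,133),(12,132))
E
```

```text
188 238 166
176 228 162
chev [0.5492, 0.0363, 0.0937] 0.0 logger [-0.0677, 0.0013, 0.0937]
chevL [0.5516, 0.0292, 0.096] 0.0001 logger [-0.0648, -0.0057, 0.096]
chevR [0.5509, 0.0436, 0.0952] 0.0002 logger [-0.0664, 0.0086, 0.0952]
covL [0.5357, 0.013, 0.0956] 0.0004 logger [-0.0797, -0.0228, 0.0956]
covR [0.5411, 0.061, 0.0878] 0.0001 logger [-0.0773, 0.0254, 0.0878]
covLtop [0.5387, 0.0126, 0.0963] 0.0002 logger [-0.0767, -0.023, 0.0963]
covRtop [0.5425, 0.061, 0.0906] 0.0 logger [-0.0759, 0.0255, 0.0906]
boxL [0.5373, -0.017, 0.0888] 0.0005 logger [-0.0763, -0.0527, 0.0888]
```

```bash
cat >> h.py <<'E'
def orange(im,box):
    x0,y0,w,h=box; m=cv2.inRange(cv2.cvtColor(im,cv2.COLOR_BGR2HSV),(4,110,100),(20,255,255)); z=np.zeros_like(m); z[y0:y0+h,x0:x0+w]=m[y0:y0+h,x0:x0+w]
    ys,xs=np.nonzero(z); L=xs<=xs.min()+2; R=xs>=xs.max()-2; A=ys<=ys.min()+1
    return [(xs[k].mean(),ys[k].mean()) for k in (L,R,A)]+[(xs.mean(),ys.mean())]
E
python3 - <<'E'
from h import *
for a in (0,2):
    P=[np.load(f"pics/n{i}.npy",allow_pickle=True).item() for i in (a,a+1)]; I=[cv2.imread(f"pics/n{i}.png") for i in (a,a+1)]
    C=[orange(I[i],[(287,169,200,150),(183,172,200,150)][i]) for i in (0,1)]
    for n,u,v in zip(("L","R","apex","mean"),*C):
        x,e=tri(ray(P[0],u,True),ray(P[1],v,True)); d=x-F; pr(a,n,"logger",np.array([d@U-.075,d@V,x[2]]),round(e,4))
E
```

```text
0 L logger [-0.0645, -0.0068, 0.0906] 0.0
0 R logger [-0.0642, 0.0068, 0.0902] 0.0
0 apex logger [-0.072, -0.0, 0.0908] 0.0002
0 mean logger [-0.0667, -0.0, 0.0896] 0.0001
2 L logger [-0.0667, -0.0056, 0.0966] 0.0
2 R logger [-0.0669, 0.0077, 0.0948] 0.0
2 apex logger [-0.073, 0.0013, 0.0948] 0.0002
2 mean logger [-0.0689, 0.0012, 0.0948] 0.0
```

```bash
python3 - <<'E'
from h import *
def wcam(cam,tilt,yaw=180):
    R=Ro.from_euler('y',-tilt,degrees=True)*Ro.from_euler('xyz',[180,0,yaw],degrees=True)
    return np.array(cam)+R.apply([-0.068,0,0.146]),R.as_euler('xyz',degrees=True)
ti=[]
for i,y in enumerate((-0.01,0.08)):
    t,oo=wcam([0.41,y,0.19],50); robot.movep(t,oo); robot.wait(.2); im,p=snap("wrist",f"m{i}"); np.save(f"pics/m{i}.npy",p,allow_pickle=True)
    E=np.array(p["extrinsics"]); c=E[:3,:3].T@(np.array([.542,.0355,.09])-E[:3,3]); h=np.hypot(*c[:2]); uv=c[:2]/h*np.arctan2(h,c[2])*p["fx"]+[p["cx"],p["cy"]]
    x0,y0=int(uv[0]-100),max(0,int(uv[1]-120)); pr((x0,y0)); ti.append(cv2.resize(im[y0:y0+200,x0:x0+200],(400,400),interpolation=cv2.INTER_CUBIC))
cv2.imwrite("pics/comp5.png",np.hstack(ti)[::-1,::-1]); pr(sense()["time_s"])
E
```

```text
(326, 45)
(129, 44)
29.0667
```

View pics/comp5.png

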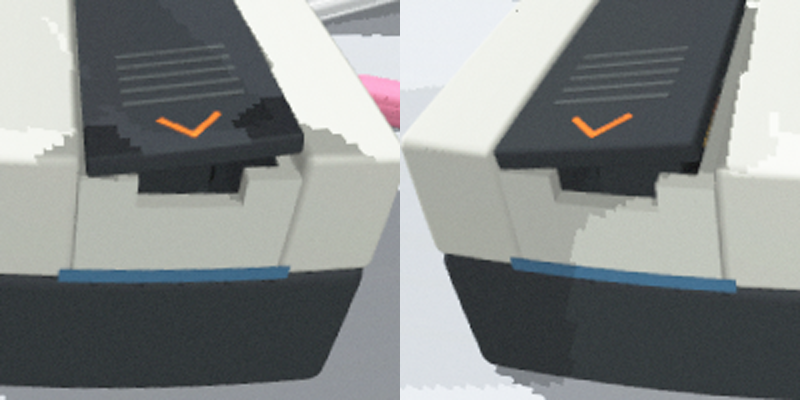

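View (upright): the chevron side's right (−y) corner at (300,143) stands up. The left (+y) corner at (88,170) is still down, so one catch is still holding. I'll check the earlier fixed-camera frames for when that arose, then re-pry with the blade towards +y and withdraw more gently.

```bash
cat >> h.py <<'E'
def chevz(side,scene):
    out=[]
    for n,im in (("side",side),("scene",scene)):
        p=optics.camera_params(n); E=np.array(p["extrinsics"]); c=E[:3,:3].T@(np.array([.551,.0355,.093])-E[:3,3]); u=c[0]/c[2]*p["fx"]+p["cx"]; v=c[1]/c[2]*p["fy"]+p["cy"]
        x0,y0=int(u)-9,int(v)-9; r=im[y0:y0+18,x0:x0+18].astype(float); w=np.clip(r[:,:,2]-1.0*r[:,:,0]-25,0,None); 
        if w.sum()<20: out.append(None); continue
        Y,X=np.mgrid[y0:y0+18,x0:x0+18]; out.append(ray(p,((X*w).sum()/w.sum(),(Y*w).sum()/w.sum())))
    return tri(*out) if None not in out else ("occl",out)
E
python3 - <<'E'
from h import *
R=cv2.imread
pr("shut",*chevz(R("pics/side0.png"),R("pics/scene0.png")),"c1",*chevz(R("pics/s1.png"),R("pics/c1.png"))); pr("pried",*chevz(R("pics/s2.png"),R("pics/c2.png")))
robot.line_to(np.array(sense()["ee_pos"])+[-.06,-.02,.03],feed=.3)
g=np.array([.448,-.233,0]); o=[180,0,-168.4]
robot.movep(g+[0,0,.06],o); a,_=snap("side","s4"); b,_=snap("scene","c4"); pr("half",*chevz(a,b))
robot.line_to(g+[0,0,.003],o,feed=.08,max_force=12); robot.set_gripper(0,strength=50); s=sense(); pr(s["opening"],s["time_s"])
robot.line_to(g+[0,0,.10],o,feed=.25)
o=[180,0,176.5]; t=F-0.128*U+.004*V; t[2]=.0725
robot.movep(t+[0,0,.03],o); robot.line_to(t,o,feed=.1)
t=F-(0.103-0.0255)*U+.004*V; t[2]=.0725
h=robot.line_to(t,o,feed=.05,max_force=6); s=sense(); pr(h,s["ee_pos"],"inside",(s["ee_pos"]-F)@U+.103,s["contact_force"],s["time_s"])
E
```

```text
shut occl [None, (array([-0.44116889, -0.78275745,  0.8332364 ]), array([ 0.66698101,  0.55290182, -0.4994356 ]))] c1 occl [None, (array([-0.44116889, -0.78275745,  0.8332364 ]), array([ 0.66690416,  0.5530606 , -0.49936241]))]
pried occl [None, (array([-0.44116889, -0.78275745,  0.8332364 ]), array([ 0.66727275,  0.55526842, -0.49641117]))]Traceback (most recent call last):
  File "<stdin>", line 4, in <module>
bench.Unreachable: the arm cannot follow that straight line within its joint ranges
```

```bash
cat >> h.py <<'E'
def chz(scene):
    p=optics.camera_params("scene"); E=np.array(p["extrinsics"]); c=E[:3,:3].T@(np.array([.551,.0355,.093])-E[:3,3]); u=c[0]/c[2]*p["fx"]+p["cx"]; v=c[1]/c[2]*p["fy"]+p["cy"]
    x0,y0=int(u)-9,int(v)-9; r=scene[y0:y0+18,x0:x0+18].astype(float); w=np.clip(r[:,:,2]-r[:,:,0]-25,0,None)
    if w.sum()<20: return "occluded"
    Y,X=np.mgrid[y0:y0+18,x0:x0+18]; o,d=ray(p,((X*w).sum()/w.sum(),(Y*w).sum()/w.sum())); q=o+d*((F-o)@V)/(d@V); return np.array([(q-F)@U-.075,q[2]])
E
python3 - <<'E'
from h import *
R=cv2.imread
for f in ("scene0","c1","c2"): pr(f,chz(R(f"pics/{f}.png")))
robot.movep([.46,0,.20],[180,0,180])
g=np.array([.448,-.233,0]); o=[180,0,-168.4]
robot.movep(g+[0,0,.06],o); b,_=snap("scene","c4"); pr("half",chz(b))
robot.line_to(g+[0,0,.003],o,feed=.08,max_force=12); robot.set_gripper(0,strength=50); s=sense(); pr(s["opening"],s["time_s"])
robot.line_to(g+[0,0,.10],o,feed=.25)
o=[180,0,176.5]; t=F-0.128*U+.004*V; t[2]=.0725
robot.movep(t+[0,0,.03],o); robot.line_to(t,o,feed=.1)
t=F-(0.103-0.0255)*U+.004*V; t[2]=.0725
h=robot.line_to(t,o,feed=.05,max_force=6); s=sense(); pr(h,s["ee_pos"],"inside",(s["ee_pos"]-F)@U+.103,s["contact_force"],s["time_s"])
E
```

```text
scene0 [-0.0712, 0.0943]
c1 [-0.0715, 0.0946]
c2 [-0.0747, 0.1017]
half [-0.0722, 0.0987]
0.1969468214841355 35.3917
False [0.4643, 0.0443, 0.0724] inside 0.025101449893727618 [-0.0127, -0.1778, -1.0919] 38.6333
```

```bash
python3 - <<'E'
from h import *
T0=np.array(sense()["ee_pos"]); T0[2]-=.002
Q=F+.004*V+[0,0,T0[2]+.0055]; np.save("lev.npy",np.array([Q,T0])); robot.line_to(T0,feed=.02)
for th in (6,12,18,24,28,31):
    p,o=lev(Q,T0,th); h=robot.line_to(p,o,feed=.05,max_force=40); s=sense(); pr(th,h,s["contact_force"],s["wrist_torque"],s["time_s"])
b,_=snap("scene","c5"); pr("pried",chz(b))
for th in (22,14): robot.line_to(*lev(Q+[0,0,.001],T0+[0,0,.001],th),feed=.05)
b,_=snap("scene","c6"); s=sense(); pr("eased",chz(b),s["contact_force"],s["time_s"])
E
```

```text
6 False [-0.143, 1.6263, 2.1653] [0.0318, -0.0236, 0.0246] 39.2083
12 False [-1.5346, -0.1844, 1.3559] [0.0229, 0.0233, -0.0086] 39.525
18 False [-1.7529, -0.1505, 2.075] [0.0897, 0.0443, 0.0447] 39.8417
24 False [-2.6336, 0.6114, 2.4514] [0.0977, 0.1435, 0.0483] 40.1583
28 False [-4.1958, 0.0909, 1.5939] [0.111, 0.1887, -0.0098] 40.425
31 False [-3.007, -0.5991, 2.294] [0.0339, 0.0611, -0.0697] 40.7667
pried [-0.0718, 0.1026]
eased occluded [0.073, 0.9012, -0.4611] 41.8667
```

```bash
python3 - <<'E'
from h import *
Q,T0=np.load("lev.npy")
p,o=lev(Q+[0,0,.001],T0+[0,0,.001],14); d=Ro.from_rotvec(-np.radians(14)*V).apply(U)
h=robot.line_to(p-.045*d,o,feed=.1,max_force=20); s=sense(); pr("out",h,(np.array(s["ee_pos"])-p)@d,s["contact_force"])
b,_=snap("scene","c7"); pr("after",chz(b),s["time_s"])
E
```

```text
out False -0.044707166985196486 [0.4114, 0.4092, -1.2889]
after [-0.0703, 0.1013] 42.4667
```

```bash
python3 - <<'E'
from h import *
g=np.array([.448,-.233,0]); o=[180,0,-168.4]
robot.movep([.40,.0,.11],[180,0,-176]); robot.movep(g+[0,0,.03],o)
h=robot.line_to(g+[0,0,.003],o,feed=.05,max_force=4); robot.set_gripper(0.4); robot.line_to(g+[0,0,.08],o,feed=.25); pr(h,sense()["time_s"])
def wcam(cam,tilt,yaw=180):
    R=Ro.from_euler('y',-tilt,degrees=True)*Ro.from_euler('xyz',[180,0,yaw],degrees=True)
    return np.array(cam)+R.apply([-0.068,0,0.146]),R.as_euler('xyz',degrees=True)
O=[(287,169,200,150),(183,172,200,150)];C=[];P=[];ti=[]
for i,y in enumerate((0.00,0.06)):
    t,oo=wcam([0.40,y,0.23],30); robot.movep(t,oo); robot.wait(.15); im,p=snap("wrist",f"k{i}"); P.append(p); C.append(orange(im,O[i])); x0,y0,w,hh=O[i]; ti.append(cv2.resize(im[y0:y0+150,x0:x0+200],(400,300),interpolation=cv2.INTER_CUBIC))
for n,u,v in zip(("L","R","apex","mean"),*C):
    x,e=tri(ray(P[0],u,True),ray(P[1],v,True)); d=x-F; pr(n,"logger",np.array([d@U-.075,d@V,x[2]]),round(e,4))
a,_=snap("side"); ti+= [cv2.resize(a[280:380,220:353],(400,300)),cv2.resize(a[190:290,280:413],(400,300))]
cv2.imwrite("pics/comp6.png",np.vstack([np.hstack(ti[:2]),np.hstack(ti[2:])])); pr(sense()["time_s"])
E
```

```text
True 45.45
L logger [-0.0658, -0.0064, 0.0989] 0.0001
R logger [-0.0656, 0.0074, 0.0989] 0.0
apex logger [-0.0724, 0.0004, 0.0992] 0.0002
mean logger [-0.0674, 0.0005, 0.098] 0.0
47.25
```

View pics/comp6.png

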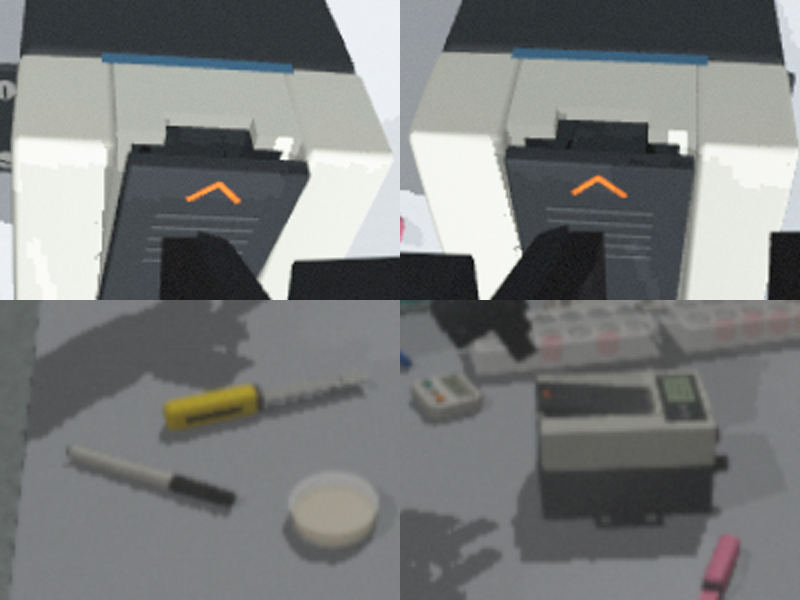

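Now the cover is evenly popped: the front edge is about 9 mm up with left and right equal, and the bay is open under it at (210,140). The tool, pen, dish and timer are lying where they were. Next I grip the cover and lift it off.

```bash
python3 - <<'E'
from h import *
o=[180,0,176.5]; t=F+.0125*U+.0005*V
robot.movep(t+[0,0,.13],o); robot.set_gripper(1.0)
h=robot.line_to(t+[0,0,.0917],o,feed=.06,max_force=5); s=sense(); pr("at",h,s["ee_pos"],s["contact_force"])
robot.set_gripper(0,strength=40); s=sense(); pr("grip",s["opening"],s["gripper_force"],s["time_s"])
if .5<s["opening"]<.62:
    robot.line_to(t+[0,0,.15],o,feed=.1); s=sense(); pr("lift",s["opening"],s["contact_force"],s["time_s"])
    b,_=snap("scene","c8"); a,_=snap("side","s8")
    oo=(Ro.from_euler('y',-5,degrees=True)*Ro.from_euler('xyz',[180,0,180],degrees=True)).as_euler('xyz',degrees=True)
    robot.movep([.40,-.10,.07],oo)
    h=robot.line_to([.40,-.10,.0105],oo,feed=.05,max_force=3); s=sense(); pr("down",h,s["ee_pos"],s["contact_force"],s["opening"],s["time_s"])
    cv2.imwrite("pics/s9.png",snap("side")[0])
E
```

```text
at True [0.5532, 0.0354, 0.0905] [-1.289, -0.0315, 4.9453]
grip 0.5613077161667448 40.71837678311567 50.1167
lift 0.5564808182486166 [-0.8564, 0.5174, -1.0088] 50.8667
down False [0.4003, -0.1002, 0.0108] [-0.4555, -0.2037, -0.7542] 0.5582591994436271 53.2
```

```bash
python3 - <<'E'
from h import *
oo=sense()["orientation"]
h=robot.line_to([.40,-.10,.004],oo,feed=.02,max_force=2.5); s=sense(); pr("down",h,s["ee_pos"],s["contact_force"],s["time_s"])
robot.set_gripper(0.85); robot.line_to([.40,-.10,.10],oo,feed=.2); robot.movep([.40,-.02,.25],[180,0,180]); robot.wait(.2)
im,p=snap("wrist","z0"); b,_=snap("scene","z1"); a,_=snap("side","z2")
m=orange(im,(0,0,640,285)) ; s=sense(); pr("chev",[plane(ray(p,q,True),.018) for q in m[2:]] and np.array([plane(ray(p,q,True),.018) for q in m]),s["contact_force"],s["time_s"])
# dark cover region near the drop point in the wrist view
hsv=cv2.cvtColor(im,cv2.COLOR_BGR2HSV); d=cv2.inRange(hsv,(0,0,0),(179,255,95)); n,l,st,c=cv2.connectedComponentsWithStats(d)
for i in range(1,n):
    if st[i,4]>800 and st[i,1]+st[i,3]<330:
        r=cv2.minAreaRect(np.argwhere(l==i)[:,::-1].astype(np.float32)); q=np.array([plane(ray(p,k,True),.018) for k in cv2.boxPoints(r)]); pr("dark",st[i],q[:,:2],"sides",np.linalg.norm(q[0]-q[1]),np.linalg.norm(q[1]-q[2]))
cv2.imwrite("pics/comp7.png",np.vstack([cv2.resize(a[200:350,220:420],(400,300)),cv2.resize(im[:300],(400,188))]))
E
```

```text
down True [0.4004, -0.1003, 0.0098] [-1.7972, 0.9245, 6.4296] 53.4583
chev [[0.397, -0.1064, 0.018], [0.4569, 0.1963, 0.018], [0.391, -0.1005, 0.018], [0.4263, 0.0426, 0.018]] [-0.5284, 0.1243, -0.4336] 55.6833
dark [259, 0, 158, 96, 12169] [[0.1717, -0.0886], [0.1697, 0.0741], [0.2761, 0.0715], [0.2771, -0.0871]] sides 0.1626914236857659 0.10646737224712702
```

No views left, so I'll check the cover's level numerically by triangulating its corners from two wrist positions.

```bash
python3 - <<'E'
from h import *
Q=[]
for k,(x,y) in enumerate(((.36,-.05),(.36,-.14))):
    robot.movep([x,y,.22],[180,0,180]); robot.wait(.15); im,p=snap("wrist",f"y{k}")
    E=np.array(p["extrinsics"]); m=np.zeros(im.shape[:2],np.uint8)
    def proj(w):
        c=E[:3,:3].T@(np.array(w)-E[:3,3]); h=np.hypot(*c[:2]); return c[:2]/h*np.arctan2(h,c[2])*p["fx"]+[p["cx"],p["cy"]]
    poly=np.int32([proj(w) for w in ((.37,-.14,.018),(.505,-.14,.018),(.505,-.06,.018),(.37,-.06,.018))]); cv2.fillPoly(m,[poly],255)
    g=cv2.GaussianBlur(cv2.cvtColor(im,cv2.COLOR_BGR2GRAY),(3,3),0); d=cv2.morphologyEx(cv2.inRange(g,0,88)&m,cv2.MORPH_CLOSE,np.ones((7,7)))
    n,l,st,_=cv2.connectedComponentsWithStats(d); i=1+st[1:,4].argmax(); r=cv2.minAreaRect(np.argwhere(l==i)[:,::-1].astype(np.float32)); b=cv2.boxPoints(r)
    w=np.array([plane(ray(p,q,True),.018) for q in b]); o=np.lexsort((w[:,1],np.round(w[:,0],1))); pr(st[i],np.round(r[1],1),w[o][:,:2]); hv=orange(im,tuple(cv2.boundingRect(poly))); Q.append((p,b[o],hv))
for n in range(4): pr("corner",*tri(*[ray(q[0],q[1][n],True) for q in Q]))
for n,j in (("L",0),("R",1),("apex",2),("mean",3)): pr("chev",n,*tri(*[ray(q[0],q[2][j],True) for q in Q]))
pr(sense()["time_s"])
E
```

```text
[251, 241, 50, 91, 4247] [90.0, 49.0] [[0.3852, -0.1242], [0.3853, -0.0756], [0.4854, -0.1312], [0.4842, -0.078]]
[338, 242, 52, 91, 4272] [48.8, 90.6] [[0.3842, -0.1246], [0.3861, -0.0768], [0.4833, -0.1271], [0.4865, -0.0748]]
corner [0.3853, -0.1245, 0.016] 0.0004899939876500664
corner [0.387, -0.0759, 0.0134] 0.00040901902993944014
corner [0.4761, -0.1276, 0.033] 0.0009187489287352998
corner [0.4785, -0.0771, 0.0303] 0.000983846521240102
chev L [0.3971, -0.1064, 0.018] 0.00025942246816614
chev R [0.3976, -0.094, 0.017] 6.503794139319027e-05
chev apex [0.391, -0.1, 0.0189] 0.0002746448724178994
chev mean [0.3953, -0.1001, 0.0166] 4.3203124122046665e-05
56.875
```

```bash
python3 - <<'E'
from h import *
print(workorder.close_job(), sense()["time_s"])
E
```

```text
the job is handed in; nothing more can be done
the job is handed in; nothing more can be done
```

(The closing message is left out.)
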